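Index the specimen turntable by four clicks

TASK

An ore specimen stands on a click-stop turntable; bring its next side round for inspection by turning the plate exactly four clicks counter-clockwise as seen from above (the upright black handle on the plate goes from your left to your right past the near side). Push the back of the handle with a fingertip or the outside of the closed fingers, without pinching it, never turning the plate the other way or on past the fourth click, then take the hand away. Do not touch the specimen or shift the things standing round the turntable.

Things in the scene. Friction and masses are not known exactly. Their poses are not given: they have to be found in the camera images.
- plate (a joint): Angle of the turntable's plate in its fixed base, rad, growing counter-clockwise seen from above; about 0 at the start, resting in a click stop. 24 click stops a turn, one every 0.262 rad (15 degrees). It takes about 4 to 6 N tangentially at the handle to leave a stop; past half-way to the next one the plate snaps on into it by itself, and it stays there when let go.
- plate_center (a point): Point on the plate's vertical axis at the level of its top face (38 mm above the table). Plate: flat aluminium disc 190 mm across with a dark rubber centre 112 mm across and 24 short black tick marks round its rim, one a click; it turns on a low grey drum 204 mm across that is screwed down, with a small white pointer at its rim and a lug on either side (125 mm from the axis, 10 mm high). The drum's place and yaw vary. The point turns with the plate.
- handle_back_mid (a point): Middle (half-way up) of the back half of the handle, the half to be pushed. The handle is one upright black stud of two round halves side by side along the circle of travel, each 18 mm across (a 20 mm foot) and 30 mm high above the plate's top face, their axes 14 mm apart and 78 mm from the plate's axis; it turns with the plate.
- handle_front_mid (a point): Middle (half-way up) of the front half of the handle, 14 mm ahead of the back half in the counter-clockwise direction; same shape. Left alone while the back half is pushed: force on both halves at once counts as pinching.
- ore_specimen: Loose rough reddish-green stone, about 44 x 62 x 40 mm, standing near the middle of the plate; origin at the centre of its underside. It rides along when the plate turns.
- dropper_bottle: Bystander: loose white dropper bottle, 25 mm across, 66 mm high, standing left of the turntable; origin at the centre of its underside.
- bar_magnet: Bystander: loose round magnet, white with a dark top, 38 mm across, 13 mm high, lying beyond the turntable; origin at the centre of its underside.
- marble_lump: Bystander: loose grey stone, about 45 x 58 x 42 mm, right of the turntable; origin at the centre of its underside. (Nearer the robot, also on the right, a fixed bench magnifier on a tall stem: cross over it with the hand raised.)
There are look-alikes about, which are no part of the job. What is shaped like the ore_specimen but orange, pink or purple is not meant.

How it is judged:
On the way, in this order (a step that is already met when the one before it is completed fails the run):
1. a finger pushes the back of the handle with the plate between its start and the third click (contact force between the fingers and handle_back above 0.4 N and value of joint plate between 0.08 and 0.785398 rad), for 0.02 s.
2. the plate has come to the fourth click (value of joint plate between 0.997198 and 1.0972 rad), for 0.2 s.
At the end, for the whole second after the job is handed in: The plate rests in the fourth click stop counter-clockwise of its start (joint 1.047 rad, within 0.05), still; the specimen stands still on it within 30 mm of its axis; the bottle, magnet and marble lump are within 20 mm of where they stood (all of step 2 and velocity of joint plate between -0.05 and 0.05 rad/s and horizontal distance between ore_specimen and plate_center below 0.03 m and linear speed of ore_specimen below 0.02 m/s and distance of each of dropper_bottle, bar_magnet, marble_lump from where it was at the start of the episode below 0.02 m); the robot touches nothing.
It fails at once if the plate is turned on towards the fifth click (more than 0.7 click past the fourth) or the wrong way (more than 0.7 click clockwise of its start) (value of joint plate above 1.23046 rad or value of joint plate below -0.18326 rad).
It fails at once if the handle is pinched: more than 2 N from the fingers on both of its halves at once (contact force between the fingers and handle_back above 2 N and contact force between the fingers and handle_front above 2 N).
It fails at once if the specimen is touched (more than 1 N from the fingers) (contact force between the fingers and ore_specimen above 1 N).
It fails at once if the specimen is lifted off the plate or falls from it (height (world z) of ore_specimen above 0.055 m or height (world z) of ore_specimen below 0.025 m).
It fails at once if the bottle, the magnet or the marble lump is shifted or lifted by more than 20 mm (distance of any of dropper_bottle, bar_magnet, marble_lump from where it was at the start of the episode above 0.02 m).
It also fails if it takes over 56 s, if anything falls off the work surface, if the arm or the gripper's body presses on something with over 40 N, if the wrist force passes 120 N, or if a joint passes its speed limit or range.

ROBOT

A 6-joint arm with a two-finger parallel gripper is mounted at the origin on a cart in front of the work surface, level with it; the furniture and walls round the work are solid. World frame = base frame: x ahead of the robot, y to its left, z up, the work surface at z = 0. Lengths are in m, angles in rad, forces in N, time in s.
With the tool pointing down it reaches from about 0.35 to 0.975 m from the base axis. Payload 4.9 kg.
Tool frame: the origin (TCP) lies on the centre line of the jaws, within the pads' length; the fingertips stand 11 mm ahead of it and the grasp point (between the pads) lies 8 mm behind it; z points along the fingers, y is the direction in which the jaws open and shut (so a half turn about z gives the same grasp; the last joint's range is limited). The gripper opens to 85 mm and grips with 20 to 120 N. Pads are 22 mm wide; open, the fingers measure 114 mm over their backs; the gripper's body (76 mm by 85 mm) begins 54 mm behind the grasp point. The pads swing forward as they close: fully open they stand 13 mm farther back than shut.
Start: joints at [-1.317, 0.053, 1.613, -0, 1.476, -0.119], TCP at [0.228, -0.582, 0.242] pointing down, gripper open.
Joint ranges: [-3.01, 3.01], [-1.01, 2.22], [0.06, 2.58], [-1.02, 4.17], [0.09, 2.62], [-3.14, 3.14]. Speed limits (rad/s): [2.57, 2.57, 3.14, 3.14, 3.14, 3.14].

INTERFACE

Orientations are given as a rotation vector (axis times angle).
In Python, from station import ctrl gives the robot as it stands.
- The arm moves only by the tool send_rows, never from a script. Its argument "series" is a list of rows, each an object of numbers: "tx", "ty", "tz": the shift along the tool's x, y, z in cm; "wx", "wy", "wz": the turn, a rotation vector about the tool's x, y, z in rad; "jaw": the closure, from 0 (fully open) to 1 (shut). In form: [{"tx": .., "ty": .., "tz": .., "wx": .., "wy": .., "wz": .., "jaw": ..}, ...]. A call has 1 to 5 rows; each row shifts and turns the pose as measured when the row begins, along the tool's axes as they then stand; what a row does not reach is not made up. A row lasts 1/8 s, in which the tool goes at most 62.5 mm and 10.7 degrees, less where a joint would pass 70% of its speed; a pose out of reach is approached as far as the arm can. A call is refused whole if a number of a shift passes 6.25 or a number of a turn 0.188, either way. A call with a gripper value outside its range is refused whole. The fingers move at their own pace and stop on an object; "squeeze" is the grip in N (left out, the last holds). Time passes only in rows, so rows that do not move let the fingers close. It gives the time, the measured TCP pose, the force and the opening at its end, in the units of the state.
- ctrl.get_obs(): the state, without advancing time (a new reading comes with each control period).
- ctrl.get_image(name): name is "scene" or "side" or "wrist"; returns the picture (420x560x3 uint8, red, green, blue); there is no depth.
- ctrl.camera_info(name): a dict with "mtx" (3x3 intrinsics, pixels), "R" (3x3) and "t" (3): a world point X has camera coordinates R X + t. Camera axes: x right, y down, z forward; pixel columns grow to the right and rows downward; lengths in m; the calibration is good to about 2 mm. The wrist camera is an equidistant fisheye: a pixel r from the principal point sees the ray r / f radians off the axis. A picture is of the moment at which its call begins: read the wrist's pose just before it. camera_info takes no time and is no camera call; for the wrist camera it gives the pose at the moment of the call.
- ctrl.finish_job(): hands the job in, once; it reports no verdict.
The state is a dict: "t": time; "q": joint angles; "dq": joint speeds; "effort": joint torques, N m; "tool_pos": TCP position; "tool_rot": TCP orientation; "contact_force": force on the tool from outside, world axes, zero at the start; "wrist_torque": the same for the moment, N m; "opening": finger opening in m.
Only numpy, scipy, OpenCV 4.12 (cv2) and the standard library are available. Lean on these libraries where they do the work, as an engineer would, in place of code of your own. Each camera call takes 0.05 s, during which the arm holds its last target.

## Working session

There is one attempt and no reset: what is moved stays moved. The work goes in short steps, Python scripts to look and compute and a tool call to move; the robot and the scene stay as the last step left them, time stands still between calls to the robot, and variables do not carry over. Pictures are saved under pics/ and viewed, and the job is handed in when it is done.

Besides the shell and the picture viewer there is one more tool, called after "Call:" by a JSON object that holds its "name" and its "arguments". send_rows: Moves the arm, as the interface text tells. Its arguments: {"type":"object","properties":{"series":{"type":"array"},"squeeze":{"type":"number"}},"required":["series"]}

```bash
mkdir -p pics; ls; python3 - <<'E'
from station import ctrl
import cv2
for n in ("scene","side","wrist"):
    im=ctrl.get_image(n); cv2.imwrite(f"pics/{n}0.png",im[:,:,::-1])
    c=ctrl.camera_info(n); print(n,c)
print(ctrl.get_obs())
E
```

```text
pics
scene {'mtx': array([[384.91531529,   0.        , 282.51492699],
       [  0.        , 384.91531529, 209.79089876],
       [  0.        ,   0.        ,   1.        ]]), 'R': array([[-0.62645135, -0.77905336, -0.02519069],
       [-0.40745633,  0.35485193, -0.84146268],
       [ 0.66448329, -0.51687133, -0.53972769]]), 't': array([0.42820751, 0.24053014, 0.58751927])}
side {'mtx': array([[493.9115642 ,   0.        , 272.98182374],
       [  0.        , 493.9115642 , 210.69675039],
       [  0.        ,   0.        ,   1.        ]]), 'R': array([[-0.93029407, -0.36675376,  0.00668045],
       [-0.24114025,  0.5977409 , -0.7645634 ],
       [ 0.27641332, -0.71287972, -0.6445139 ]]), 't': array([0.52705751, 0.11963848, 0.94349111])}
wrist {'mtx': array([[325.1922621 ,   0.        , 279.8411756 ],
       [  0.        , 325.1922621 , 217.14809238],
       [  0.        ,   0.        ,   1.        ]]), 'R': array([[ 0.36449913, -0.93120207, -0.00175528],
       [-0.89041209, -0.34908331,  0.29207389],
       [-0.27259255, -0.10489776, -0.95639415]]), 't': array([-0.62417701, -0.03927282,  0.37885772])}
{'t': 0.15, 'q': array([-1.31700327e+00,  5.32083324e-02,  1.61400072e+00,  4.26603992e-05,
        1.47600112e+00, -1.18995128e-01]), 'dq': array([ 0.00046427, -0.00108004, -0.00359982, -0.00059684, -0.00183936,
       -0.00042258]), 'effort': array([ 9.55773576e-04, -3.94242203e+01, -3.70720875e+01, -2.35051931e-05,
        4.59672083e-03,  2.15378137e-06]), 'tool_pos': array([ 0.22752677, -0.58160179,  0.24133027]), 'tool_rot': array([-3.08558915e+00, -5.81883570e-01,  1.04510859e-04]), 'contact_force': array([-0.53539916, -0.45341569,  0.27086992]), 'wrist_torque': array([ 0.02487074,  0.02115182, -0.00029028]), 'opening': 0.08514795184163457}
```

View pics/scene0.png

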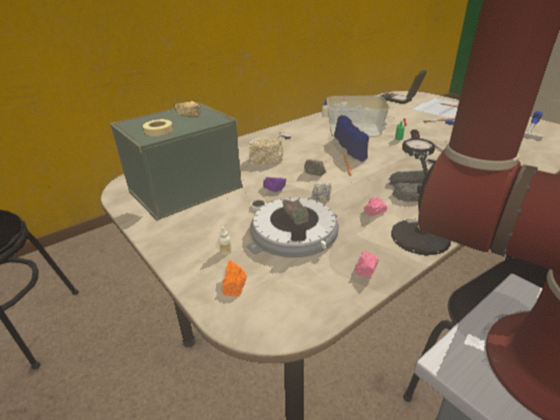

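View pics/side0.png

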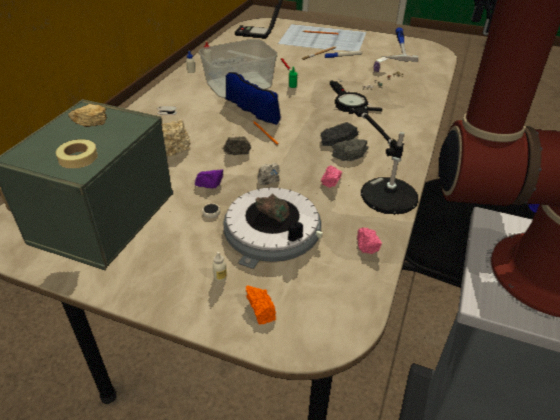

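View pics/wrist0.png

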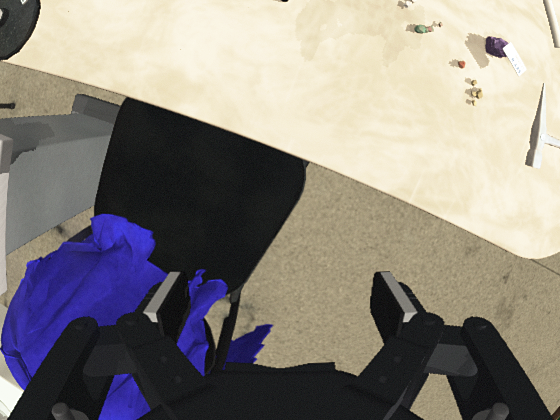

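The scene camera shows the turntable at about (295,225), with the specimen at (296,211) and the black handle at about (299,232). In the side view the plate is at (273,215) and the handle at (295,231). Next I'll take close crops.

```bash
python3 - <<'E'
import cv2,numpy as np
a=cv2.imread("pics/side0.png")[175:275,195:345]; b=cv2.imread("pics/scene0.png")[180:270,220:355]
a=cv2.resize(a,(780,520),interpolation=cv2.INTER_CUBIC);b=cv2.resize(b,(780,520),interpolation=cv2.INTER_CUBIC)
cv2.imwrite("pics/crop_side.png",a);cv2.imwrite("pics/crop_scene.png",b)
E
```

```text
(no output)
```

View pics/crop_side.png

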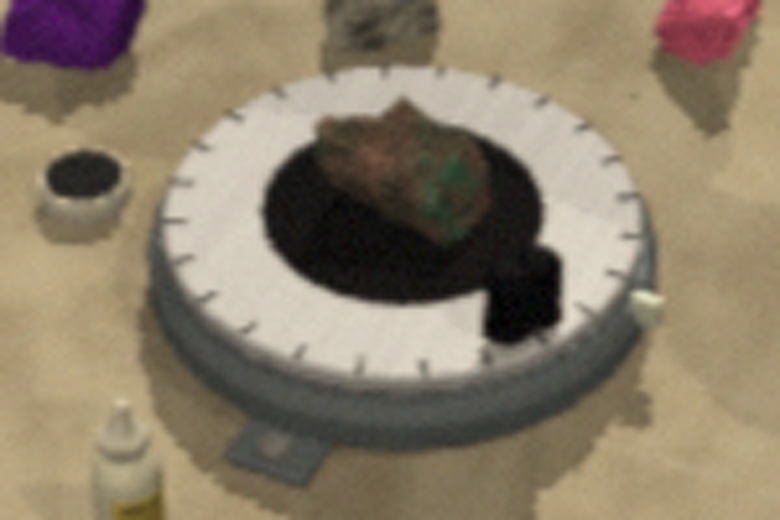

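View pics/crop_scene.png

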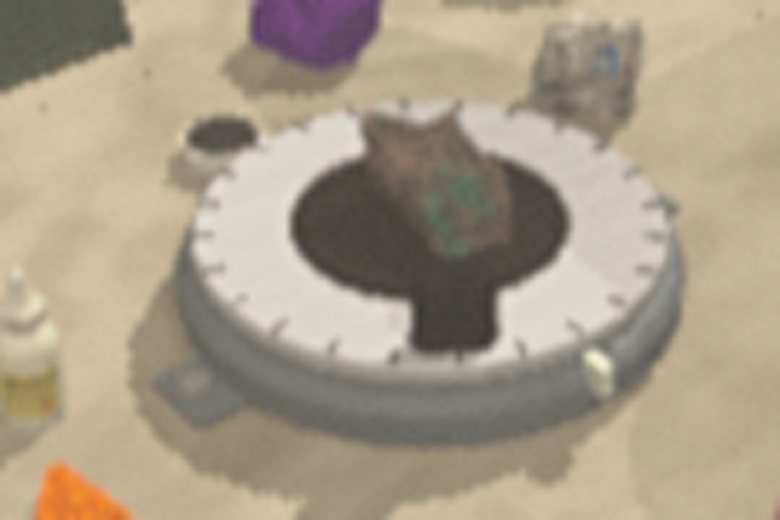

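```bash
cat > h.py <<'E'
import numpy as np,cv2,json
def rays(c,uv):
    uv=np.asarray(uv,float).reshape(-1,2);K=c["mtx"];d=np.c_[(uv[:,0]-K[0,2])/K[0,0],(uv[:,1]-K[1,2])/K[1,1],np.ones(len(uv))]
    return -c["R"].T@c["t"], d@c["R"]
def onz(c,uv,z):
    o,d=rays(c,uv); return o+d*((z-o[2])/d[:,2])[:,None]
def proj(c,X):
    p=np.asarray(X).reshape(-1,3)@c["R"].T+c["t"]; p=p@c["mtx"].T; return p[:,:2]/p[:,2:]
E
cat > m.py <<'E'
from station import ctrl
from h import *
from scipy.optimize import least_squares
C={}
for n,(seed) in (("side",(273,213)),("scene",(295,222))):
    c=ctrl.camera_info(n); im=cv2.imread(f"pics/{n}0.png").astype(int)
    mx=im.max(2);mn=im.min(2)
    w=((mx-mn<32)&(mn>135)).astype(np.uint8)
    # restrict to near seed
    yy,xx=np.mgrid[:420,:560]; w[(np.hypot(xx-seed[0],(yy-seed[1])*1.4)>70)]=0
    k,l,s,_=cv2.connectedComponentsWithStats(w); i=1+np.argmax(s[1:,4])
    cn=max(cv2.findContours((l==i).astype(np.uint8),0,1)[0],key=len)[:,0]
    hull=cv2.convexHull(cn.astype(np.int32))[:,0]
    P=onz(c,hull,0.038)[:,:2]
    f=lambda p:np.hypot(*(P-p[:2]).T)-p[2]
    r=least_squares(f,[*P.mean(0),.095],loss='soft_l1',f_scale=.001).x
    print(n,len(P),r, np.abs(f(r)).max(), s[i]); C[n]=r
    # black
    b=((mx<60)).astype(np.uint8); ys,xs=np.nonzero(b)
    Q=onz(c,np.c_[xs,ys],0.038)[:,:2]-r[:2]
    for (x,y),q in zip(np.c_[xs,ys],Q):pass
    R=np.hypot(*Q.T);k=(R<.093)&(R>.059)
    a=np.degrees(np.arctan2(Q[k,1],Q[k,0])); 
    print("pts",k.sum(), "ang at plate",np.percentile(a,[2,50,98]),"maxR",R[k].max())
    cp=-c["R"].T@c["t"]; print("cam",cp)
E
python3 m.py
```

```text
side 31 [0.53713479 0.08106378 0.09323125] 0.0006240515850926137 [ 227  188   91   60 2351]
pts 163 ang at plate [137.54986064 152.2497324  175.55339639] maxR 0.08533879014219706
cam [0.25837461 0.79438319 0.69604336]
scene 24 [0.5339566  0.08341737 0.09645477] 0.02457640384027457 [ 252  197   85   51 1892]Traceback (most recent call last):
  File "m.py", line 24, in <module>
    print("pts",k.sum(), "ang at plate",np.percentile(a,[2,50,98]),"maxR",R[k].max())
                                        ~~~~~~~~~~~~~^^^^^^^^^^^^^
    return _quantile_unchecked(
        a, q, axis, out, overwrite_input, method, keepdims, weights)
    return _ureduce(a,
                    func=_quantile_ureduce_func,
    ...<5 lines>...
                    overwrite_input=overwrite_input,
                    method=method)
    r = func(a, **kwargs)
    result = _quantile(arr,
                       quantiles=q,
    ...<2 lines>...
                       out=out,
                       weights=wgt)
    slices_having_nans = np.isnan(arr[-1, ...])
                                  ~~~^^^^^^^^^
IndexError: index -1 is out of bounds for axis 0 with size 0
```

```bash
python3 - <<'E'
from station import ctrl
from h import *
c=ctrl.camera_info("side");s=ctrl.camera_info("scene")
ctr=np.array([.537,.081])
for uv in [(295.8,231.7)]:
    X=onz(c,[uv],.053)[0]; d=X[:2]-ctr; print("side handle",X,np.hypot(*d),np.degrees(np.arctan2(d[1],d[0])))
# scene prediction
print(proj(s,[[*ctr,.038],[*X[:2],.038],[*X[:2],.068]]))
# side rubber disc, scene rim manual extreme points
P=np.array([(190,225),(665,235),(405,102),(345,362),(460,100),(530,358)])/5.78+[220,180]
Q=onz(s,P,.038)[:,:2]; print(np.hypot(*(Q-ctr).T))
for n,uv,z in (("side",(219,280),.0),("scene",(225,251),0.),("side",(269,183),0),("scene",(321,200),0),("side",(210,214),0),("scene",(258,208),0)):
    print(n,onz(ctrl.camera_info(n),[uv],z)[0])
E
```

```text
side handle [0.47044926 0.12503056 0.053     ] 0.0797978133427469 146.5110248824587
[[294.62251701 217.86195844]
 [299.10719319 238.71153283]
 [299.07936481 227.13355001]]
[0.09574731 0.09199169 0.09104667 0.09765814 0.09247424 0.09735661]
side [0.57679048 0.24966121 0.        ]
scene [0.58103541 0.24489002 0.        ]
side [ 0.60244987 -0.06563552  0.        ]
scene [ 5.99171196e-01 -6.28196141e-02 -1.11022302e-16]
side [0.6793615  0.08588895 0.        ]
scene [0.67694946 0.08645485 0.        ]
```

```bash
python3 - <<'E'
from station import ctrl
from h import *
c=ctrl.camera_info("side");s=ctrl.camera_info("scene")
b=onz(c,[(390,195)],0)[0]; b2=onz(s,[(421,237)],0)[0];print(b,b2)
for z in (.1,.15,.2,.25,.3): print(z,proj(c,[[*b[:2],z]]),proj(s,[[*b[:2],z]]))
def tri(u1,u2):
    o1,d1=rays(c,[u1]);o2,d2=rays(s,[u2]);A=np.c_[d1[0],-d2[0]];t=np.linalg.lstsq(A,o2-o1,rcond=None)[0]
    p,q=o1+t[0]*d1[0],o2+t[1]*d2[0];return (p+q)/2,np.linalg.norm(p-q)
print("lens",tri((352,102),(419,147)))
E
```

```text
[ 0.33001216 -0.12683838  0.        ] [ 0.33355063 -0.12117009  0.        ]
0.1 [[397.42159692 158.44387694]] [[431.96986005 198.93072324]]
0.15 [[401.48121903 138.44763529]] [[436.45356452 178.09735353]]
0.2 [[405.80347995 117.15772913]] [[441.25384602 155.79302016]]
0.25 [[410.41471897  94.44442055]] [[446.40545993 131.85623348]]
0.3 [[415.34491918  70.16002362]] [[451.94844241 106.10096706]]
lens (array([ 0.4738363 , -0.28167028,  0.12857086]), np.float64(0.002285011074491838))
```

```bash
python3 - <<'E'
import cv2
a=cv2.imread("pics/side0.png")[70:220,310:450]; b=cv2.imread("pics/scene0.png")[110:260,370:510]
cv2.imwrite("pics/mag.png",cv2.resize(cv2.hconcat([a,b]),(784,420),interpolation=cv2.INTER_CUBIC))
E
```

```text
(no output)
```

View pics/mag.png

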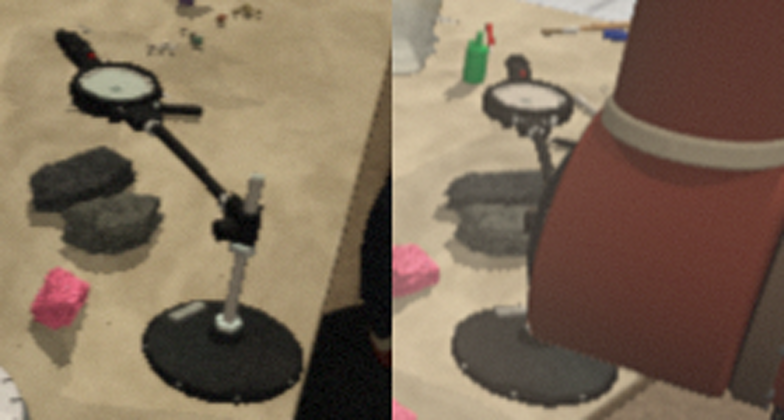

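```bash
cat > p.py <<'E'
import numpy as np
from scipy.spatial.transform import Rotation as Ro
from station import ctrl
def plan(wps,step=.06,turn=.17):
    """wps: list of (x,y,z,yaw_of_tool_y deg)."""
    o=ctrl.get_obs();p=np.array(o["tool_pos"]);R=Ro.from_rotvec(o["tool_rot"])
    for w in wps:
        a=np.radians(w[3]); y=np.array([np.cos(a),np.sin(a),0]);z=np.array([0,0,-1.]);T=Ro.from_matrix(np.c_[np.cross(y,z),y,z])
        rv=(R.inv()*T).as_rotvec(); d=np.array(w[:3])-p
        n=int(max(1,np.ceil(np.linalg.norm(d)/step),np.ceil(np.linalg.norm(rv)/turn)))
        print("wp",w,n)
        for i in range(n):
            t=R.inv().apply(d/n)*100
            print("  t",np.round(t,1),"w",np.round(rv/n,3)); p=p+d/n; R=R*Ro.from_rotvec(rv/n)
def st():
    o=ctrl.get_obs();R=Ro.from_rotvec(o["tool_rot"]).as_matrix()
    print("t",round(o["t"],2),"p",np.round(o["tool_pos"],4),"yaw y",np.degrees(np.arctan2(R[1,1],R[0,1])).round(1),"z",R[:,2].round(3),"F",np.round(o["contact_force"],2),"op",o["opening"],"q",np.round(o["q"],2))
E
python3 - <<'E'
from p import *
plan([(.228,-.582,.31,-68.6),(.5065,.153,.31,23)])
E
```

```text
wp (0.228, -0.582, 0.31, -68.6) 2
  t [ 0.   0.  -3.4] w [-0.001 -0.    -0.   ]
  t [ 0.   0.  -3.4] w [-0.001 -0.    -0.   ]
wp (0.5065, 0.153, 0.31, 23) 14
  t [ 3.8 -4.2  0. ] w [-0.    -0.    -0.114]
  t [ 4.2 -3.7  0. ] w [-0.    -0.    -0.114]
  t [ 4.6 -3.2  0. ] w [-0.    -0.    -0.114]
  t [ 4.9 -2.7  0. ] w [-0.    -0.    -0.114]
  t [ 5.2 -2.1  0. ] w [-0.    -0.    -0.114]
  t [ 5.4 -1.5  0. ] w [-0.    -0.    -0.114]
  t [ 5.6 -0.8  0. ] w [-0.    -0.    -0.114]
  t [ 5.6 -0.2  0. ] w [-0.    -0.    -0.114]
  t [5.6 0.4 0. ] w [-0.    -0.    -0.114]
  t [5.5 1.1 0. ] w [-0.    -0.    -0.114]
  t [5.4 1.7 0. ] w [-0.    -0.    -0.114]
  t [5.1 2.3 0. ] w [-0.    -0.    -0.114]
  t [4.8 2.9 0. ] w [-0.    -0.    -0.114]
  t [4.5 3.4 0. ] w [-0.    -0.    -0.114]
```

Candidates for the handle: the black stud on the plate at side (296,232), which matches (r = 80 mm, predicted scene pixel (299,233) agrees). The others are the black magnifier clamp at side (395,150) and the dark magnet top at side (210,210), and neither is on the plate. The look-alike stones are purple (209,179), pink (331,176) and (369,240), and orange (261,304). The red-green stone on the plate at (272,207) is the specimen. The crop confirmed this, so I'm moving, raised and with the fingers closing.

Call:
{"name": "send_rows", "arguments": {"series": [{"tz": -3.4,"jaw": 1},{"tz": -3.4,"jaw": 1},{"tx": 3.8,"ty": -4.2,"wz": -0.114,"jaw": 1},{"tx": 4.2,"ty": -3.7,"wz": -0.114,"jaw": 1},{"tx": 4.6,"ty": -3.2,"wz": -0.114,"jaw": 1}], "squeeze": 20}}

```text
invalid input at $.series[0]: expected keys tx, ty, tz, wx, wy, wz, jaw
```

Call:
{"name": "send_rows", "arguments": {"series": [{"tx": 4.9,"ty": -2.7,"wz": -0.114,"jaw": 1},{"tx": 5.2,"ty": -2.1,"wz": -0.114,"jaw": 1},{"tx": 5.4,"ty": -1.5,"wz": -0.114,"jaw": 1},{"tx": 5.6,"ty": -0.8,"wz": -0.114,"jaw": 1},{"tx": 5.6,"ty": -0.2,"wz": -0.114,"jaw": 1}]}}

```text
invalid input at $.series[0]: expected keys tx, ty, tz, wx, wy, wz, jaw
```

```bash
python3 - <<'E'
from p import *
st();plan([(.5065,.153,.28,23)])
E
```

```text
t 0.15 p [ 0.2275 -0.5816  0.2413] yaw y -68.6 z [-0.     0.002 -1.   ] F [-0.54 -0.45  0.27] op 0.08514795184163457 q [-1.32  0.05  1.61  0.    1.48 -0.12]
wp (0.5065, 0.153, 0.28, 23) 14
  t [ 3.8 -4.2 -0.3] w [-0.    -0.    -0.114]
  t [ 4.2 -3.7 -0.3] w [-0.    -0.    -0.114]
  t [ 4.6 -3.2 -0.3] w [-0.    -0.    -0.114]
  t [ 4.9 -2.7 -0.3] w [-0.    -0.    -0.114]
  t [ 5.2 -2.1 -0.3] w [-0.    -0.    -0.114]
  t [ 5.4 -1.5 -0.3] w [-0.    -0.    -0.114]
  t [ 5.6 -0.8 -0.3] w [-0.    -0.    -0.114]
  t [ 5.6 -0.2 -0.3] w [-0.    -0.    -0.114]
  t [ 5.6  0.4 -0.3] w [-0.    -0.    -0.114]
  t [ 5.5  1.1 -0.3] w [-0.    -0.    -0.114]
  t [ 5.3  1.7 -0.3] w [-0.    -0.    -0.114]
  t [ 5.1  2.3 -0.3] w [-0.    -0.    -0.114]
  t [ 4.8  2.9 -0.3] w [-0.    -0.    -0.114]
  t [ 4.5  3.4 -0.3] w [-0.    -0.    -0.114]
```

All keys are required in every row.

Call:
{"name": "send_rows", "arguments": {"series": [{"tx": 0,"ty": 0,"tz": -3.4,"wx": 0,"wy": 0,"wz": 0,"jaw": 1},{"tx": 0,"ty": 0,"tz": -3.4,"wx": 0,"wy": 0,"wz": 0,"jaw": 1},{"tx": 3.8,"ty": -4.2,"tz": 0,"wx": 0,"wy": 0,"wz": -0.114,"jaw": 1},{"tx": 4.2,"ty": -3.7,"tz": 0,"wx": 0,"wy": 0,"wz": -0.114,"jaw": 1},{"tx": 4.6,"ty": -3.2,"tz": 0,"wx": 0,"wy": 0,"wz": -0.114,"jaw": 1}], "squeeze": 20}}

```text
t: 0.78
tool_pos: [0.2867, -0.4216, 0.3087]
tool_rot: [-2.933, -1.104, -0.002]
contact_force: [0.8, 0.7, 0.7]
opening: -0.0002
```

Call:
{"name": "send_rows", "arguments": {"series": [{"tx": 4.9,"ty": -2.7,"tz": 0,"wx": 0,"wy": 0,"wz": -0.114,"jaw": 1},{"tx": 5.2,"ty": -2.1,"tz": 0,"wx": 0,"wy": 0,"wz": -0.114,"jaw": 1},{"tx": 5.4,"ty": -1.5,"tz": 0,"wx": 0,"wy": 0,"wz": -0.114,"jaw": 1},{"tx": 5.6,"ty": -0.8,"tz": 0,"wx": 0,"wy": 0,"wz": -0.114,"jaw": 1},{"tx": 5.6,"ty": -0.2,"tz": 0,"wx": 0,"wy": 0,"wz": -0.114,"jaw": 1}]}}

```text
t: 1.4
tool_pos: [0.3835, -0.1487, 0.3094]
tool_rot: [-2.489, -1.906, -0.008]
contact_force: [0.9, -0.4, -0.6]
opening: -0.0003
```

```bash
python3 - <<'E'
from p import *
st();plan([(.5065,.153,.28,23)])
E
```

```text
t 1.4 p [ 0.3835 -0.1487  0.3094] yaw y -15.1 z [ 0.     0.008 -1.   ] F [ 0.89 -0.44 -0.63] op -0.00029576142809779497 q [-0.56 -0.52  1.98  0.01  1.68 -0.29]
wp (0.5065, 0.153, 0.28, 23) 6
  t [5.4 0.7 0.5] w [ 0.    -0.001 -0.111]
  t [5.3 1.3 0.5] w [ 0.    -0.001 -0.111]
  t [5.1 1.8 0.5] w [ 0.    -0.001 -0.111]
  t [4.9 2.4 0.5] w [ 0.    -0.001 -0.111]
  t [4.6 2.9 0.5] w [ 0.    -0.001 -0.111]
  t [4.2 3.4 0.5] w [ 0.    -0.001 -0.111]
```

Call:
{"name": "send_rows", "arguments": {"series": [{"tx": 5.4,"ty": 0.7,"tz": 0.3,"wx": 0,"wy": 0,"wz": -0.111,"jaw": 1},{"tx": 5.3,"ty": 1.3,"tz": 0.3,"wx": 0,"wy": 0,"wz": -0.111,"jaw": 1},{"tx": 5.1,"ty": 1.8,"tz": 0.5,"wx": 0,"wy": 0,"wz": -0.111,"jaw": 1},{"tx": 4.9,"ty": 2.4,"tz": 0.5,"wx": 0,"wy": 0,"wz": -0.111,"jaw": 1},{"tx": 4.6,"ty": 2.9,"tz": 0.5,"wx": 0,"wy": 0,"wz": -0.111,"jaw": 1}]}}

```text
t: 2.02
tool_pos: [0.4856, 0.1136, 0.2899]
tool_rot: [-1.851, -2.537, -0.012]
contact_force: [0.9, -0.3, 0.2]
opening: -0.0
```

Call:
{"name": "send_rows", "arguments": {"series": [{"tx": 0,"ty": 0,"tz": 0,"wx": 0,"wy": 0,"wz": 0,"jaw": 1}]}}

```text
t: 2.15
tool_pos: [0.4854, 0.1165, 0.2887]
tool_rot: [-1.842, -2.541, -0.01]
contact_force: [-0.4, -0.8, -0.0]
opening: 0.0003
```

```bash
python3 - <<'E'
from p import *
import cv2,pickle
st();plan([(.5065,.153,.28,23)])
c=ctrl.camera_info("wrist");cv2.imwrite("pics/w1.png",ctrl.get_image("wrist")[:,:,::-1]);pickle.dump(c,open("w1.pkl","wb"))
print(-c["R"].T@c["t"])
E
```

```text
t 2.15 p [0.4854 0.1165 0.2887] yaw y 18.1 z [ 0.001  0.007 -1.   ] F [-0.4  -0.83 -0.02] op 0.00029364794446742795 q [ 0.08 -0.28  1.84  0.01  1.58 -0.23]
wp (0.5065, 0.153, 0.28, 23) 1
  t [2.8 3.1 0.9] w [ 0.004 -0.006 -0.085]
[0.46079186 0.18592849 0.42053329]
```

View pics/w1.png

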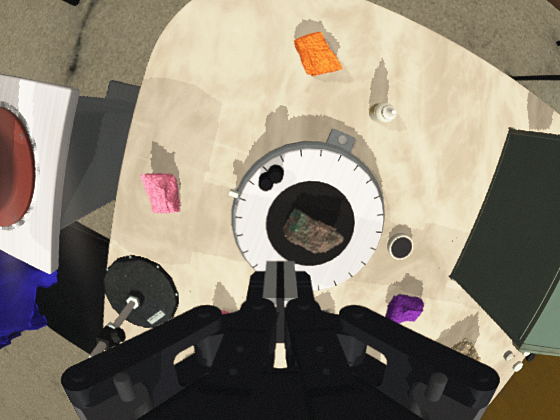

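The wrist view shows the plate at (308,211), the specimen at (314,233) and the handle's two halves at (276,171) and (265,183). The pointer is at (235,194), the bottle at (383,112) and the magnet at (400,246). I'll cast these.

```bash
cat >> h.py <<'E'
def wray(c,uv):
    uv=np.asarray(uv,float).reshape(-1,2);K=c["mtx"];m=(uv-[K[0,2],K[1,2]])/K[0,0];th=np.hypot(*m.T);s=np.where(th>1e-9,np.sin(th)/np.maximum(th,1e-9),1)
    return -c["R"].T@c["t"], np.c_[m*s[:,None],np.cos(th)]@c["R"]
def wonz(c,uv,z):
    o,d=wray(c,uv); return o+d*((z-o[2])/d[:,2])[:,None]
E
python3 - <<'E'
from h import *
import pickle
from scipy.optimize import least_squares
c=pickle.load(open("w1.pkl","rb"));im=cv2.imread("pics/w1.png").astype(int)
mx=im.max(2);mn=im.min(2)
yy,xx=np.mgrid[:420,:560]
# rubber+handle dark
b=((mx<70)&(np.hypot(xx-308,yy-211)<70)&(yy<258)).astype(np.uint8)
w=((mn>195)&(mx-mn<18)&(np.hypot(xx-308,yy-211)<85)).astype(np.uint8)
k,l,s,_=cv2.connectedComponentsWithStats(w);i=1+np.argmax(s[1:,4]);print(s[i])
cn=max(cv2.findContours((l==i).astype(np.uint8),0,1)[0],key=len)
h=cv2.convexHull(cn)[:,0]; h=h[h[:,1]<250]; h=h[(h[:,0]>240)]
P=wonz(c,h,.038)[:,:2]
f=lambda p:np.hypot(*(P-p[:2]).T)-p[2]
r=least_squares(f,[.537,.081,.095],loss='soft_l1',f_scale=.001).x; print("centre",r,np.abs(f(r)).max())
k,l,s,cc=cv2.connectedComponentsWithStats(b)
for j in range(1,k):
    if s[j,4]>40: print(s[j],cc[j])
hb=((mx<70)&(np.hypot(xx-270,yy-177)<18)).astype(np.uint8)
for z in (.053,.068):
  for uv in [(265,183),(276,171)]:
    X=wonz(c,[uv],z)[0,:2]-r[:2];print(z,uv,X+r[:2],np.hypot(*X),np.degrees(np.arctan2(X[1],X[0])))
# specimen outline
hsv=cv2.cvtColor(im.astype(np.uint8),cv2.COLOR_BGR2HSV)
for uv in [(290,213),(284,236),(313,256),(345,243),(340,230),(320,215)]:
    X=wonz(c,[uv],.055)[0,:2]-r[:2];print("spec",uv,X,np.hypot(*X))
cv2.imwrite("pics/w1c.png",cv2.resize(im[130:300,220:400].astype(np.uint8),None,fx=3.5,fy=3.5,interpolation=cv2.INTER_CUBIC))
E
```

```text
[ 236  149  147  141 8294]
centre [0.53657795 0.08033257 0.09315467] 0.0004836128393427286
[259 165  25  26 406] [270.49507389 177.09359606]
[ 267  181   87   77 4112] [308.93458171 216.73394942]
0.053 (265, 183) [0.46734442 0.11547787] 0.07764325017040241 153.08609869516874
0.053 (276, 171) [0.47505614 0.13264452] 0.08075564664116094 139.6255103065302
0.068 (265, 183) [0.46707699 0.11835314] 0.07922087909303707 151.31908823712567
0.068 (276, 171) [0.47447397 0.13481918] 0.08261776583409843 138.73806681782298
spec (290, 213) [-0.03076903  0.01058748] 0.03253963920496701
spec (284, 236) [-0.02844401 -0.01872277] 0.03405295896848433
spec (313, 256) [ 0.01370492 -0.03260493] 0.035368148223109304
spec (345, 243) [ 0.0454901  -0.00456164] 0.04571823875478966
spec (340, 230) [0.03332107 0.0091908 ] 0.034565362675355336
spec (320, 215) [0.00364844 0.01926219] 0.019604669263732565
```

View pics/w1c.png

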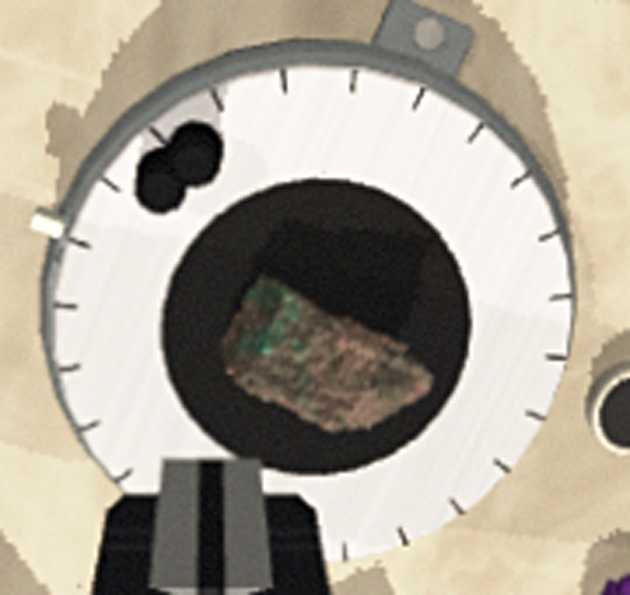

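```bash
python3 - <<'E'
from p import *
plan([(.506,.1525,.28,23),(.506,.1525,.12,23)])
E
```

```text
wp (0.506, 0.1525, 0.28, 23) 1
  t [2.9 3.1 0.9] w [ 0.004 -0.005 -0.088]
wp (0.506, 0.1525, 0.12, 23) 3
  t [ 0.  -0.   5.3] w [ 0.  0. -0.]
  t [ 0.  -0.   5.3] w [ 0.  0. -0.]
  t [ 0.  -0.   5.3] w [ 0.  0. -0.]
```

Call:
{"name": "send_rows", "arguments": {"series": [{"tx": 2.9,"ty": 3.1,"tz": 0.9,"wx": 0.004,"wy": -0.005,"wz": -0.088,"jaw": 1},{"tx": 0,"ty": 0,"tz": 5,"wx": 0,"wy": 0,"wz": 0,"jaw": 1},{"tx": 0,"ty": 0,"tz": 5,"wx": 0,"wy": 0,"wz": 0,"jaw": 1},{"tx": 0,"ty": 0,"tz": 5,"wx": 0,"wy": 0,"wz": 0,"jaw": 1},{"tx": 0,"ty": 0,"tz": 0,"wx": 0,"wy": 0,"wz": 0,"jaw": 1}]}}

```text
t: 2.82
tool_pos: [0.5078, 0.1471, 0.1293]
tool_rot: [1.741, 2.609, 0.002]
contact_force: [-0.1, 0.4, -0.8]
opening: -0.0003
```

```bash
python3 - <<'E'
from p import *
st();plan([(.506,.1525,.058,23)])
E
```

```text
t 2.83 p [0.5078 0.1471 0.1293] yaw y 22.6 z [ 0.005 -0.002 -1.   ] F [-0.12  0.4  -0.84] op -0.0003085992453882382 q [ 0.14 -0.08  1.94 -0.    1.28 -0.25]
wp (0.506, 0.1525, 0.058, 23) 2
  t [0.3 0.  3.6] w [ 0.002  0.002 -0.004]
  t [0.3 0.  3.6] w [ 0.002  0.002 -0.004]
```

Call:
{"name": "send_rows", "arguments": {"series": [{"tx": 0.3,"ty": 0,"tz": 2,"wx": 0.002,"wy": 0.002,"wz": -0.004,"jaw": 1},{"tx": 0.3,"ty": 0,"tz": 2,"wx": 0,"wy": 0,"wz": 0,"jaw": 1},{"tx": 0,"ty": 0,"tz": 2,"wx": 0,"wy": 0,"wz": 0,"jaw": 1},{"tx": 0,"ty": 0,"tz": 0.8,"wx": 0,"wy": 0,"wz": 0,"jaw": 1},{"tx": 0,"ty": 0,"tz": 0,"wx": 0,"wy": 0,"wz": 0,"jaw": 1}]}}

```text
t: 3.45
tool_pos: [0.5127, 0.1517, 0.0681]
tool_rot: [1.735, 2.601, 0.018]
contact_force: [0.9, -0.7, 0.6]
opening: -0.0002
```

```bash
python3 - <<'E'
from p import *
import cv2
st()
a=ctrl.get_image("side")[150:290,190:370];b=ctrl.get_image("scene")[160:300,210:390]
cv2.imwrite("pics/d1.png",cv2.resize(cv2.hconcat([a,b]),(792,308),interpolation=cv2.INTER_CUBIC)[:,:,::-1])
E
```

```text
t 3.45 p [0.5127 0.1517 0.0681] yaw y 22.6 z [ 0.018  0.001 -1.   ] F [ 0.86 -0.69  0.6 ] op -0.000245744686131071 q [ 0.15  0.    1.97 -0.    1.15 -0.24]
```

View pics/d1.png

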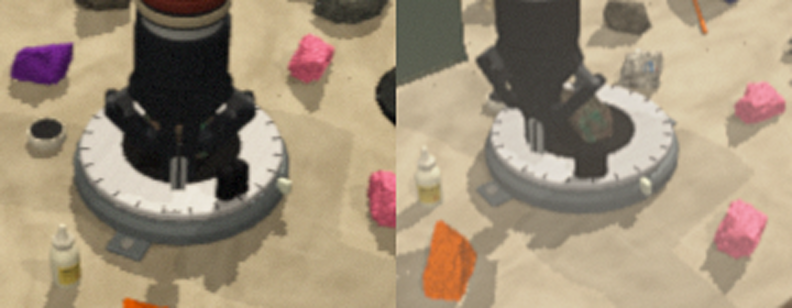

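```bash
cat >> p.py <<'E'
C=np.array([.5366,.0807])
def where():
    o=ctrl.get_obs();d=np.array(o["tool_pos"][:2])-C;print("theta",np.degrees(np.arctan2(d[1],d[0])).round(1),"r",np.hypot(*d).round(4));st()
def arc(ths,r=.078,z=.058):
    plan([(C[0]+r*np.cos(np.radians(t)),C[1]+r*np.sin(np.radians(t)),z,t-90) for t in ths])
E
python3 - <<'E'
from p import *
where();arc([110,112,116])
E
```

```text
theta 108.2 r 0.0749
t 3.55 p [0.5132 0.1519 0.0688] yaw y 22.6 z [ 0.02   0.002 -1.   ] F [-0.34 -0.15  0.38] op 0.0005043801296146073 q [ 0.15  0.    1.97 -0.    1.15 -0.24]
wp (np.float64(0.5099224288205978), np.float64(0.15399602442130084), 0.058, 20) 1
  t [ 0.3 -0.2  1.1] w [0.019 0.006 0.045]
wp (np.float64(0.5073806857135589), np.float64(0.1530203406562094), 0.058, 22) 1
  t [-0.  -0.3  0. ] w [-0.    -0.    -0.035]
wp (np.float64(0.5024070505504519), np.float64(0.150805935611335), 0.058, 26) 1
  t [-0.  -0.5 -0. ] w [ 0.    0.   -0.07]
```

Call:
{"name": "send_rows", "arguments": {"series": [{"tx": 0.3,"ty": -0.2,"tz": 1.2,"wx": 0.019,"wy": 0.006,"wz": 0,"jaw": 1},{"tx": 0,"ty": -0.4,"tz": 0.1,"wx": 0,"wy": 0,"wz": -0.02,"jaw": 1},{"tx": 0,"ty": -0.4,"tz": 0,"wx": 0,"wy": 0,"wz": -0.05,"jaw": 1}]}}

```text
t: 3.92
tool_pos: [0.5037, 0.151, 0.0564]
tool_rot: [1.646, 2.675, 0.001]
contact_force: [-1.2, 0.0, 0.2]
opening: -0.0002
```

```bash
python3 - <<'E'
from p import *
where();arc([118,122,126,130])
E
```

```text
theta 115.1 r 0.0776
t 3.92 p [0.5037 0.151  0.0564] yaw y 26.8 z [ 0.001  0.    -1.   ] F [-1.2   0.02  0.25] op -0.00015924028595408075 q [ 0.15  0.01  1.99  0.    1.14 -0.32]
wp (np.float64(0.49998121810270046), np.float64(0.1495699122429963), 0.058, 28) 1
  t [ 0.  -0.4 -0.2] w [ 0.001  0.    -0.021]
wp (np.float64(0.49526629738981), np.float64(0.14684775150020124), 0.058, 32) 1
  t [-0.  -0.5  0. ] w [-0.    0.   -0.07]
wp (np.float64(0.4907527503211871), np.float64(0.1438033255612459), 0.058, 36) 1
  t [-0.  -0.5 -0. ] w [ 0.   -0.   -0.07]
wp (np.float64(0.4864625664444499), np.float64(0.14045146656328028), 0.058, 40) 1
  t [-0.  -0.5 -0. ] w [ 0.    0.   -0.07]
```

Call:
{"name": "send_rows", "arguments": {"series": [{"tx": 0,"ty": -0.4,"tz": -0.2,"wx": 0,"wy": 0,"wz": -0.03,"jaw": 1},{"tx": 0,"ty": -0.4,"tz": 0,"wx": 0,"wy": 0,"wz": -0.06,"jaw": 1},{"tx": 0,"ty": -0.4,"tz": 0,"wx": 0,"wy": 0,"wz": -0.06,"jaw": 1}]}}

```text
t: 4.3
tool_pos: [0.4926, 0.1451, 0.0587]
tool_rot: [1.431, 2.796, 0.002]
contact_force: [4.1, 5.6, -2.2]
opening: -0.0002
```

```bash
python3 - <<'E'
from p import *
where();arc([126,130,134])
E
```

```text
theta 124.4 r 0.078
t 4.3 p [0.4926 0.1451 0.0587] yaw y 35.8 z [ 0.001  0.001 -1.   ] F [ 4.14  5.59 -2.19] op -0.00023227910546378688 q [ 0.14 -0.02  2.01  0.    1.15 -0.48]
wp (np.float64(0.4907527503211871), np.float64(0.1438033255612459), 0.058, 36) 1
  t [ 0.  -0.2  0.1] w [ 0.001  0.    -0.004]
wp (np.float64(0.4864625664444499), np.float64(0.14045146656328028), 0.058, 40) 1
  t [-0.  -0.5  0. ] w [-0.   -0.   -0.07]
wp (np.float64(0.4824166471041982), np.float64(0.1368085044264148), 0.058, 44) 1
  t [-0.  -0.5  0. ] w [-0.    0.   -0.07]
```

Call:
{"name": "send_rows", "arguments": {"series": [{"tx": 0,"ty": -0.5,"tz": 0,"wx": 0,"wy": 0,"wz": -0.06,"jaw": 1},{"tx": 0,"ty": -0.5,"tz": 0,"wx": 0,"wy": 0,"wz": -0.07,"jaw": 1},{"tx": 0,"ty": -0.5,"tz": 0,"wx": 0,"wy": 0,"wz": -0.07,"jaw": 1}]}}

```text
t: 4.68
tool_pos: [0.4825, 0.1372, 0.0596]
tool_rot: [1.131, 2.924, 0.013]
contact_force: [-0.6, -1.0, 0.2]
opening: 0.0002
```

```bash
python3 - <<'E'
from p import *
import cv2
where();arc([138,142,146,150])
a=ctrl.get_image("side")[150:290,190:370];b=ctrl.get_image("scene")[160:300,210:390]
cv2.imwrite("pics/d2.png",cv2.resize(cv2.hconcat([a,b]),(792,308),interpolation=cv2.INTER_CUBIC)[:,:,::-1])
E
```

```text
theta 133.8 r 0.0782
t 4.67 p [0.4825 0.1372 0.0596] yaw y 47.7 z [ 0.009  0.006 -1.   ] F [-0.62 -1.02  0.21] op 0.00019720543240963397 q [ 0.13 -0.06  2.05  0.01  1.14 -0.71]
wp (np.float64(0.4786347036127632), np.float64(0.13289218729599095), 0.058, 48) 1
  t [ 0.  -0.6  0.2] w [ 0.01   0.002 -0.005]
wp (np.float64(0.47513516121867566), np.float64(0.12872159507540135), 0.058, 52) 1
  t [-0.  -0.5 -0. ] w [ 0.    0.   -0.07]
wp (np.float64(0.4719350693407067), np.float64(0.12431704647071826), 0.058, 56) 1
  t [-0.  -0.5 -0. ] w [ 0.   -0.   -0.07]
wp (np.float64(0.46905001850481376), np.float64(0.11969999999999999), 0.058, 60) 1
  t [-0.  -0.5 -0. ] w [ 0.    0.   -0.07]
```

View pics/d2.png

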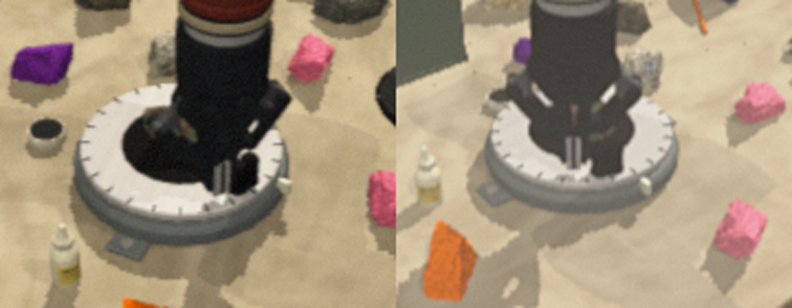

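The plate snapped on to click 1: force is back to zero and the handle has moved right to side (300,229). I'll continue along the arc.

Call:
{"name": "send_rows", "arguments": {"series": [{"tx": 0,"ty": -0.5,"tz": 0.2,"wx": 0.01,"wy": 0.002,"wz": -0.01,"jaw": 1},{"tx": 0,"ty": -0.5,"tz": 0,"wx": 0,"wy": 0,"wz": -0.06,"jaw": 1},{"tx": 0,"ty": -0.5,"tz": 0,"wx": 0,"wy": 0,"wz": -0.07,"jaw": 1}]}}

```text
t: 5.15
tool_pos: [0.4734, 0.1272, 0.0577]
tool_rot: [0.927, 3.0, 0.008]
contact_force: [3.0, 3.8, -2.2]
opening: 0.0001
```

```bash
python3 - <<'E'
from p import *
where();arc([150,154,158,162])
E
```

```text
theta 143.7 r 0.0784
t 5.15 p [0.4734 0.1272 0.0577] yaw y 55.7 z [ 0.003  0.004 -1.   ] F [ 3.02  3.8  -2.17] op 0.00012289977460183603 q [ 0.11 -0.08  2.07  0.    1.15 -0.86]
wp (np.float64(0.46905001850481376), np.float64(0.11969999999999999), 0.058, 60) 1
  t [-0.1 -0.9 -0. ] w [ 0.005  0.001 -0.076]
wp (np.float64(0.4664940643886649), np.float64(0.11489294944954803), 0.058, 64) 1
  t [-0.  -0.5 -0. ] w [ 0.   -0.   -0.07]
wp (np.float64(0.46427965934379056), np.float64(0.10991931428644115), 0.058, 68) 1
  t [-0.  -0.5  0. ] w [-0.   -0.   -0.07]
wp (np.float64(0.462417591728978), np.float64(0.1048033255612459), 0.058, 72) 1
  t [-0.  -0.5 -0. ] w [ 0.   -0.   -0.07]
```

Call:
{"name": "send_rows", "arguments": {"series": [{"tx": 0,"ty": -0.5,"tz": 0,"wx": 0,"wy": 0,"wz": -0.06,"jaw": 1},{"tx": 0,"ty": -0.5,"tz": 0,"wx": 0,"wy": 0,"wz": -0.06,"jaw": 1},{"tx": 0,"ty": -0.5,"tz": 0,"wx": 0,"wy": 0,"wz": -0.07,"jaw": 1},{"tx": 0,"ty": -0.5,"tz": 0,"wx": 0,"wy": 0,"wz": -0.07,"jaw": 1}]}}

```text
t: 5.65
tool_pos: [0.4637, 0.1109, 0.0575]
tool_rot: [0.519, 3.096, 0.014]
contact_force: [1.0, 5.6, -0.4]
opening: 0.0003
```

```bash
python3 - <<'E'
from p import *
where();arc([160,164,168])
import cv2
a=ctrl.get_image("side")[150:290,190:370];b=ctrl.get_image("scene")[160:300,210:390]
cv2.imwrite("pics/d3.png",cv2.resize(cv2.hconcat([a,b]),(792,308),interpolation=cv2.INTER_CUBIC)[:,:,::-1])
E
```

```text
theta 157.5 r 0.0789
t 5.65 p [0.4637 0.1109 0.0575] yaw y 71.0 z [ 0.004  0.008 -1.   ] F [ 1.02  5.59 -0.45] op 0.000250251709013292 q [ 0.07 -0.11  2.1   0.01  1.15 -1.17]
wp (np.float64(0.4633039755786991), np.float64(0.10737757117940216), 0.058, 70) 1
  t [-0.1 -0.3 -0. ] w [0.009 0.001 0.017]
wp (np.float64(0.4616215877168111), np.float64(0.10219971375372594), 0.058, 74) 1
  t [-0.  -0.5  0. ] w [-0.   -0.   -0.07]
wp (np.float64(0.4603044871427631), np.float64(0.09691711188378521), 0.058, 78) 1
  t [-0.  -0.5  0. ] w [-0.   -0.   -0.07]
```

View pics/d3.png

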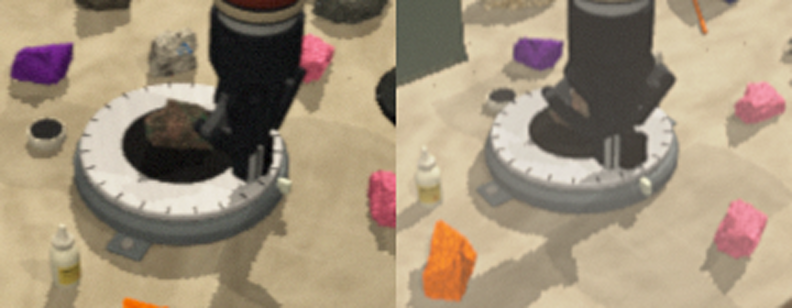

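Call:
{"name": "send_rows", "arguments": {"series": [{"tx": 0,"ty": -0.5,"tz": 0,"wx": 0.008,"wy": 0,"wz": -0.04,"jaw": 1},{"tx": 0,"ty": -0.5,"tz": 0,"wx": 0,"wy": 0,"wz": -0.06,"jaw": 1},{"tx": -0.1,"ty": -0.4,"tz": 0,"wx": 0,"wy": 0,"wz": -0.06,"jaw": 1}]}}

```text
t: 6.12
tool_pos: [0.4606, 0.0964, 0.0574]
tool_rot: [0.271, 3.129, -0.004]
contact_force: [0.2, 0.1, 0.5]
opening: 0.0
```

```bash
python3 - <<'E'
from p import *
where();arc([170,174,178])
import cv2
a=ctrl.get_image("side")[150:290,190:370];b=ctrl.get_image("scene")[160:300,210:390]
cv2.imwrite("pics/d4.png",cv2.resize(cv2.hconcat([a,b]),(792,308),interpolation=cv2.INTER_CUBIC)[:,:,::-1])
E
```

```text
theta 168.3 r 0.0776
t 6.12 p [0.4606 0.0964 0.0574] yaw y 80.1 z [ 0.001 -0.002 -1.   ] F [0.17 0.13 0.52] op 1.3297780270931068e-05 q [ 0.05 -0.13  2.12 -0.    1.15 -1.35]
wp (np.float64(0.45978499526504774), np.float64(0.09424455785802055), 0.058, 80) 1
  t [ 0.  -0.2 -0.1] w [-0.002  0.001  0.001]
wp (np.float64(0.45902729216127464), np.float64(0.08885322013487698), 0.058, 84) 1
  t [-0.  -0.5  0. ] w [-0.   -0.   -0.07]
wp (np.float64(0.4586475154925105), np.float64(0.08342216074279508), 0.058, 88) 1
  t [-0.  -0.5  0. ] w [-0.    0.   -0.07]
```

View pics/d4.png

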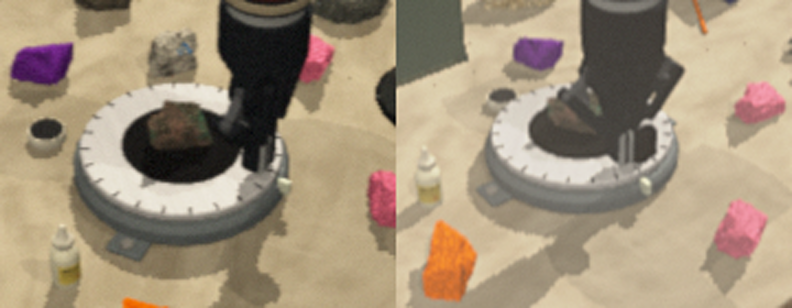

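The force is zero and the plate appears to be in click 3 (finger at 168°, contact at click 0 was about 124°). Now the last click, more slowly.

Call:
{"name": "send_rows", "arguments": {"series": [{"tx": 0,"ty": -0.4,"tz": 0,"wx": 0,"wy": 0,"wz": -0.03,"jaw": 1},{"tx": 0,"ty": -0.4,"tz": 0,"wx": 0,"wy": 0,"wz": -0.05,"jaw": 1}]}}

```text
t: 6.48
tool_pos: [0.4596, 0.0905, 0.0575]
tool_rot: [0.149, 3.136, 0.005]
contact_force: [0.8, 4.3, -0.3]
opening: -0.0002
```

```bash
python3 -c "
from p import *
where()"
```

```text
theta 172.8 r 0.0777
t 6.47 p [0.4596 0.0905 0.0575] yaw y 84.6 z [ 0.002  0.003 -1.   ] F [ 0.8   4.32 -0.31] op -0.00017433894361951863 q [ 0.03 -0.13  2.12  0.    1.15 -1.44]
```

Call:
{"name": "send_rows", "arguments": {"series": [{"tx": 0,"ty": -0.4,"tz": 0,"wx": 0,"wy": 0,"wz": -0.05,"jaw": 1}]}}

```text
t: 6.6
tool_pos: [0.4591, 0.0872, 0.0575]
tool_rot: [0.069, 3.139, 0.008]
contact_force: [-0.3, 3.2, -0.6]
opening: -0.0
```

Call:
{"name": "send_rows", "arguments": {"series": [{"tx": 0,"ty": -0.3,"tz": 0,"wx": 0,"wy": 0,"wz": -0.04,"jaw": 1}]}}

```text
t: 6.72
tool_pos: [0.4588, 0.0845, 0.0575]
tool_rot: [0.004, 3.14, 0.01]
contact_force: [1.1, 1.1, 0.7]
opening: 0.0003
```

```bash
python3 -c "
from p import *
where()"
```

```text
theta 177.2 r 0.0779
t 6.72 p [0.4588 0.0845 0.0575] yaw y 89.8 z [ 0.001  0.006 -1.   ] F [1.05 1.12 0.73] op 0.0002560498403418043 q [ 0.02 -0.14  2.13  0.01  1.15 -1.55]
```

Call:
{"name": "send_rows", "arguments": {"series": [{"tx": 0,"ty": 0,"tz": 0,"wx": 0,"wy": 0,"wz": 0,"jaw": 1}]}}

```text
t: 6.85
tool_pos: [0.4587, 0.0843, 0.0575]
tool_rot: [0.005, 3.14, 0.009]
contact_force: [-0.6, 0.6, -0.6]
opening: -0.0001
```

```bash
python3 - <<'E'
from p import *
where()
import cv2
a=ctrl.get_image("side")[150:290,190:370];b=ctrl.get_image("scene")[160:300,210:390]
cv2.imwrite("pics/d5.png",cv2.resize(cv2.hconcat([a,b]),(792,308),interpolation=cv2.INTER_CUBIC)[:,:,::-1])
E
```

```text
theta 177.3 r 0.078
t 6.85 p [0.4587 0.0843 0.0575] yaw y 89.8 z [ 0.001  0.006 -1.   ] F [-0.59  0.64 -0.64] op -5.923692609906607e-05 q [ 0.02 -0.14  2.13  0.01  1.15 -1.55]
```

View pics/d5.png

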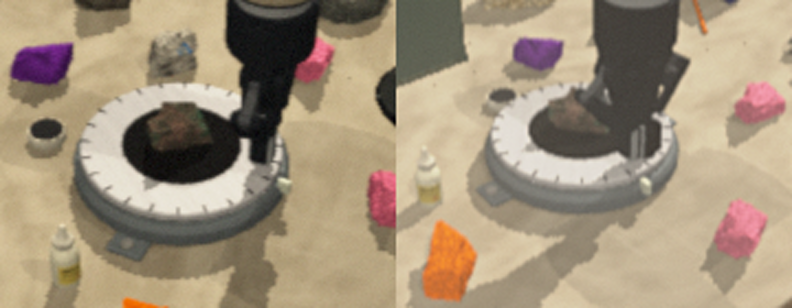

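Force is zero, so the plate has probably snapped on. I'll back off along the tangent, lift, and check from above.

Call:
{"name": "send_rows", "arguments": {"series": [{"tx": 0,"ty": 1.0,"tz": 0,"wx": 0,"wy": 0,"wz": 0,"jaw": 1},{"tx": 0.5,"ty": 1.0,"tz": 0,"wx": 0,"wy": 0,"wz": 0,"jaw": 1},{"tx": 0,"ty": 0,"tz": -3,"wx": 0,"wy": 0,"wz": 0,"jaw": 1},{"tx": 0,"ty": 0,"tz": -5,"wx": 0,"wy": 0,"wz": 0,"jaw": 1},{"tx": 0,"ty": 0,"tz": -6,"wx": 0,"wy": 0,"wz": 0,"jaw": 1}]}}

```text
t: 7.58
tool_pos: [0.4482, 0.1067, 0.1941]
tool_rot: [-0.005, -3.128, -0.008]
contact_force: [1.2, -0.0, -0.1]
opening: -0.0001
```

Call:
{"name": "send_rows", "arguments": {"series": [{"tx": 0,"ty": 0,"tz": -5,"wx": 0,"wy": 0,"wz": 0,"jaw": 1},{"tx": 0,"ty": 0,"tz": 0,"wx": 0,"wy": 0,"wz": 0,"jaw": 1},{"tx": 0,"ty": 0,"tz": 0,"wx": 0,"wy": 0,"wz": 0,"jaw": 1}]}}

```text
t: 7.95
tool_pos: [0.4501, 0.1086, 0.2512]
tool_rot: [-0.002, -3.138, -0.009]
contact_force: [0.5, 0.4, -0.4]
opening: -0.0003
```

```bash
python3 - <<'E'
from p import *
import cv2,pickle
st()
c=ctrl.camera_info("wrist");cv2.imwrite("pics/w2.png",ctrl.get_image("wrist")[:,:,::-1]);pickle.dump(c,open("w2.pkl","wb"))
cv2.imwrite("pics/side2.png",ctrl.get_image("side")[:,:,::-1]);cv2.imwrite("pics/scene2.png",ctrl.get_image("scene")[:,:,::-1])
E
```

```text
t 7.95 p [0.4501 0.1086 0.2512] yaw y 89.9 z [-0.004  0.006 -1.   ] F [ 0.46  0.45 -0.38] op -0.0002663192017932216 q [ 0.07 -0.36  1.96  0.01  1.54 -1.5 ]
```

View pics/w2.png

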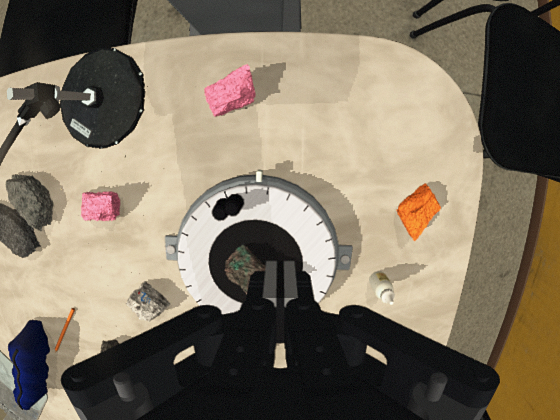

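View pics/side2.png

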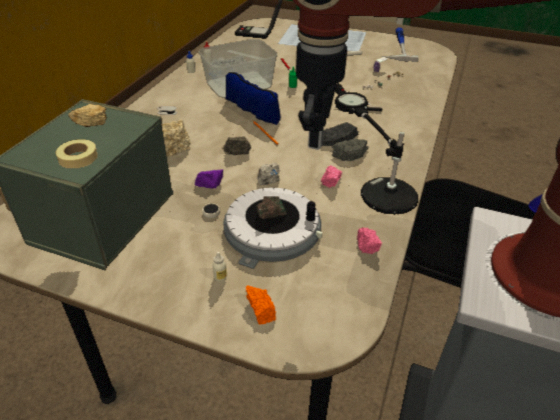

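Handle halves in the wrist view are now at about (221,210) and (236,203), the plate centre is near (258,252), and the specimen is on the rubber. In the side view the handle is at (311,215). Next I'll measure the angle the same way as before.

```bash
python3 - <<'E'
from h import *
import pickle
from scipy.optimize import least_squares
yy,xx=np.mgrid[:420,:560]
A=[]
for n,s0,hh in (("w1",(308,211),(270,177)),("w2",(258,252),(228,207))):
    c=pickle.load(open(n+".pkl","rb"));im=cv2.imread(f"pics/{n}.png").astype(int);mx=im.max(2);mn=im.min(2)
    b=((mx<60)&(np.hypot(xx-hh[0],yy-hh[1])<20)).astype(np.uint8)
    k,l,s,cc=cv2.connectedComponentsWithStats(b);i=min([j for j in range(1,k) if s[j,4]>100],key=lambda j:np.hypot(*(cc[j]-hh)))
    uv=cc[i];print(n,uv,s[i])
    X=wonz(c,[uv],.055)[0,:2]-[.5366,.0807];a=np.degrees(np.arctan2(X[1],X[0]));print("r",np.hypot(*X),"ang",a);A.append(a)
print("turn",(A[1]-A[0])%360)
c=pickle.load(open("w2.pkl","rb"))
for nm,uv,z in (("spec",(245,262),.055),("bottle",(377,275),0),("marble",(150,298),.02)): print(nm,wonz(c,[uv],z)[0]-[.5366,.0807,0] if nm=="spec" else wonz(c,[uv],z)[0])
c1=pickle.load(open("w1.pkl","rb"));print("bottle before",wonz(c1,[(383,118)],0)[0])
im=cv2.imread("pics/w2.png")
cv2.imwrite("pics/w2c.png",cv2.resize(im[160:330,170:350],None,fx=3.5,fy=3.5,interpolation=cv2.INTER_CUBIC))
d=cv2.absdiff(cv2.imread("pics/side0.png"),cv2.imread("pics/side2.png")).max(2)
for nm,(x,y) in dict(bottle=(219,267),magnet=(210,211),marble=(269,174)).items(): print(nm,d[y-14:y+15,x-13:x+14].max())
E
```

```text
w1 [270.48628429 177.10224439] [259 165  24  26 401]
r 0.07861681357472448 ang 146.31133094132403
w2 [227.74397032 206.43784787] [213 194  31  26 539]
r 0.07927685348965137 ang -160.6939406060008
turn 52.99472845267519
spec [-0.01101228 -0.01018094  0.055     ]
bottle [0.57288681 0.24168963 0.        ]
marble [ 0.59926518 -0.06818558  0.02      ]
bottle before [0.5881958 0.238557  0.       ]
bottle 22
magnet 19
marble 78
```

View pics/w2c.png

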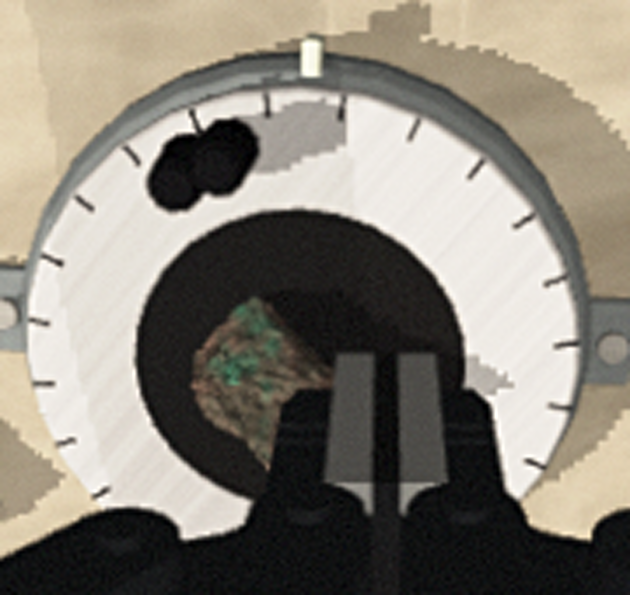

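The wrist estimate of 53° falls between clicks, so it needs an independent check: the side and scene views, a refitted plate centre, and the tick phase.

```bash
python3 - <<'E'
from station import ctrl
from h import *
import pickle
from scipy.optimize import least_squares
yy,xx=np.mgrid[:420,:560]
ctr=np.array([.5366,.0807])
c=ctrl.camera_info("side");s=ctrl.camera_info("scene")
for n,uv in (("side0",(295.8,231.7)),):pass
for n,hh in (("side0",(296,232)),("side2",(311,215))):
    im=cv2.imread(f"pics/{n}.png").astype(int);mx=im.max(2)
    b=((mx<50)&(np.abs(xx-hh[0])<11)&(np.abs(yy-hh[1])<16)).astype(np.uint8)
    k,l,st,cc=cv2.connectedComponentsWithStats(b);i=1+np.argmax(st[1:,4]);x,y,w,h,a=st[i];print(n,st[i],cc[i])
    X=onz(c,[(x+w/2,y+h/2)],.053)[0,:2]-ctr;print(np.hypot(*X),np.degrees(np.arctan2(X[1],X[0]))%360)
for n,rm in (("w1",(308,211)),("w2",(258,252))):
    c=pickle.load(open(n+".pkl","rb"));im=cv2.imread(f"pics/{n}.png").astype(int);mx=im.max(2);mn=im.min(2)
    w=((mn>185)&(mx-mn<22)&(np.hypot(xx-rm[0],yy-rm[1])<88)).astype(np.uint8)
    k,l,st,_=cv2.connectedComponentsWithStats(w);i=1+np.argmax(st[1:,4])
    cn=max(cv2.findContours((l==i).astype(np.uint8),0,1)[0],key=len)
    h=cv2.convexHull(cn)[:,0];h=h[h[:,1]<rm[1]+25]
    P=wonz(c,h,.038)[:,:2];f=lambda p:np.hypot(*(P-p[:2]).T)-.0935
    r=least_squares(f,[.537,.081],loss='soft_l1',f_scale=.001).x;print(n,"centre",r,np.abs(f(r)).max())
    tk=((mx<150)&(cv2.dilate((l==i).astype(np.uint8),np.ones((5,5)))>0)).astype(np.uint8)
    Q=wonz(c,np.c_[xx.ravel(),yy.ravel()],.038)[:,:2]-r;R=np.hypot(*Q.T).reshape(420,560);T=np.degrees(np.arctan2(Q[:,1],Q[:,0])).reshape(420,560)%360
    ring=(R>.087)&(R<.091)&(mx<160)&(yy<rm[1]+40)
    k,l,st,cc=cv2.connectedComponentsWithStats(ring.astype(np.uint8))
    print("ticks",sorted([round(float(T[l==j].mean()),1) for j in range(1,k) if st[j,4]<25 and st[j,4]>1]))
    hh={"w1":(270.5,177.1),"w2":(227.7,206.4)}[n]
    for z in (.05,.06): X=wonz(c,[hh],z)[0,:2]-r;print(z,np.hypot(*X),np.degrees(np.arctan2(X[1],X[0]))%360)
    pt={"w1":(220+47/3.5,130+222/3.5),"w2":(170+312/3.5,160+57/3.5)}[n]
    X=wonz(c,[pt],.03)[0,:2]-r;print("pointer",np.hypot(*X),np.degrees(np.arctan2(X[1],X[0]))%360)
E
```

```text
side0 [286 217  16  24 310] [293.38709677 228.01612903]
0.07149399565737613 147.5614983848133
side2 [307 202   8  19 138] [310.54347826 211.31884058]
0.07825819955823443 197.80644807880208
w1 centre [0.53668771 0.08011547] 0.0005332907969878287
ticks [11.8, 26.9, 41.6, 56.8, 71.7, 86.7, 116.6, 131.8, 141.3, 146.4, 152.2, 161.5, 176.7, 191.7, 206.7, 356.5]
0.05 0.07842061602128095 146.4360639558712
0.06 0.07959955592648574 145.53834051081066
pointer 0.10247596919121739 176.34502992393294
w2 centre [0.53657107 0.07956293] 0.0010048013062469718
ticks [79.8, 94.8, 109.8, 124.7, 139.7, 154.7, 169.6, 173.8, 184.5, 191.6, 195.3, 199.6, 204.4, 214.7, 229.9, 244.7, 259.9, 274.8, 290.1]
0.05 0.07794102017499276 199.42835625917346
0.06 0.0799457454069312 197.70357746719992
pointer 0.1025344087883196 176.02076207273328
```

The ticks settle it. Tick phase went from 11.7° to 4.8° (mod 15°), so the plate stands at 53.0°, stuck on the half-way crest between clicks 3 and 4. The finger reached 177.3°, and 177.3 − 53.0 matches the 124.3° contact offset. It needs a little more push, so I'm going back in behind the handle.

```bash
python3 - <<'E'
from p import *
st()
import math
t=math.radians(167)
plan([(C[0]+.078*math.cos(t),C[1]+.078*math.sin(t),.25,77),(C[0]+.078*math.cos(t),C[1]+.078*math.sin(t),.08,77)])
E
```

```text
t 8.1 p [0.4499 0.1083 0.2504] yaw y 89.9 z [-0.006  0.005 -1.   ] F [ 0.87 -0.27 -0.01] op -0.00040301298283502935 q [ 0.07 -0.35  1.96  0.01  1.54 -1.5 ]
wp (np.float64(0.46059913494675164), np.float64(0.09824618223882148), 0.25, 77) 2
  t [-0.5 -0.5  0. ] w [ 0.002 -0.003  0.113]
  t [-0.6 -0.4  0. ] w [ 0.002 -0.003  0.113]
wp (np.float64(0.46059913494675164), np.float64(0.09824618223882148), 0.08, 77) 3
  t [0.  0.  5.7] w [-0.  0. -0.]
  t [0.  0.  5.7] w [-0.  0. -0.]
  t [0.  0.  5.7] w [-0.  0. -0.]
```

Call:
{"name": "send_rows", "arguments": {"series": [{"tx": -0.5,"ty": -0.4,"tz": 0,"wx": 0.002,"wy": -0.003,"wz": 0.113,"jaw": 1},{"tx": -0.6,"ty": -0.4,"tz": 0,"wx": 0.002,"wy": -0.003,"wz": 0.113,"jaw": 1},{"tx": 0,"ty": 0,"tz": 5,"wx": 0,"wy": 0,"wz": 0,"jaw": 1},{"tx": 0,"ty": 0,"tz": 5,"wx": 0,"wy": 0,"wz": 0,"jaw": 1},{"tx": 0,"ty": 0,"tz": 2,"wx": 0,"wy": 0,"wz": 0,"jaw": 1}]}}

```text
t: 8.72
tool_pos: [0.4576, 0.0994, 0.1215]
tool_rot: [-0.368, -3.112, 0.001]
contact_force: [-0.4, 0.4, -0.6]
opening: 0.0002
```

```bash
python3 - <<'E'
from p import *
where();arc([167],z=.075);
E
```

```text
theta 166.7 r 0.0812
t 8.72 p [0.4576 0.0994 0.1215] yaw y 76.5 z [-0.008  0.    -1.   ] F [-0.36  0.36 -0.61] op 0.0001515163083515843 q [ 0.05 -0.22  2.08  0.    1.29 -1.28]
wp (np.float64(0.46059913494675164), np.float64(0.09824618223882148), 0.075, 77) 1
  t [-0.4 -0.   4.6] w [-0.002 -0.008 -0.009]
```

Call:
{"name": "send_rows", "arguments": {"series": [{"tx": -0.4,"ty": 0,"tz": 2.2,"wx": 0,"wy": -0.008,"wz": 0,"jaw": 1},{"tx": 0,"ty": 0,"tz": 2.2,"wx": 0,"wy": 0,"wz": 0,"jaw": 1},{"tx": 0,"ty": 0,"tz": 1.5,"wx": 0,"wy": 0,"wz": 0,"jaw": 1},{"tx": 0,"ty": 0,"tz": 0.4,"wx": 0,"wy": 0,"wz": 0,"jaw": 1}]}}

```text
t: 9.22
tool_pos: [0.4552, 0.0981, 0.0488]
tool_rot: [-0.369, -3.106, 0.007]
contact_force: [-4.9, 0.7, 18.6]
opening: -0.0001
```

```bash
python3 - <<'E'
from p import *
where();arc([170,173,176])
E
```

```text
theta 167.9 r 0.0833
t 9.22 p [0.4552 0.0981 0.0488] yaw y 76.5 z [-0.014 -0.003 -1.   ] F [-4.95  0.67 18.56] op -6.581578691200486e-05 q [ 0.05 -0.11  2.12 -0.    1.15 -1.28]
wp (np.float64(0.45978499526504774), np.float64(0.09424455785802055), 0.058, 80) 1
  t [-0.5 -0.3 -0.9] w [-0.005 -0.013 -0.062]
wp (np.float64(0.45918140017197684), np.float64(0.0902058087856015), 0.058, 83) 1
  t [-0.  -0.4  0. ] w [-0.     0.    -0.052]
wp (np.float64(0.4587900040797337), np.float64(0.08614100495204179), 0.058, 86) 1
  t [-0.  -0.4  0. ] w [-0.    -0.    -0.052]
```

The descent ran on, so a fingertip is resting on the plate (18.6 N vertical, within the limits). I'll lift straight away.

Call:
{"name": "send_rows", "arguments": {"series": [{"tx": 0,"ty": 0,"tz": -1.0,"wx": 0,"wy": 0,"wz": 0,"jaw": 1},{"tx": -0.3,"ty": 0,"tz": 0,"wx": -0.004,"wy": -0.013,"wz": 0,"jaw": 1},{"tx": 0,"ty": 0,"tz": 0,"wx": 0,"wy": 0,"wz": 0,"jaw": 1}]}}

```text
t: 9.6
tool_pos: [0.4599, 0.0975, 0.0612]
tool_rot: [0.37, 3.116, -0.002]
contact_force: [0.5, 1.1, -0.8]
opening: -0.0001
```

```bash
python3 - <<'E'
from p import *
where();arc([170,173,176])
E
```

```text
theta 167.7 r 0.0785
t 9.6 p [0.4599 0.0975 0.0612] yaw y 76.5 z [ 0.004 -0.001 -1.   ] F [ 0.5   1.11 -0.81] op -0.0001454973616480677 q [ 0.05 -0.14  2.12 -0.    1.16 -1.28]
wp (np.float64(0.45978499526504774), np.float64(0.09424455785802055), 0.058, 80) 1
  t [-0.1 -0.3  0.3] w [-0.001  0.004 -0.062]
wp (np.float64(0.45918140017197684), np.float64(0.0902058087856015), 0.058, 83) 1
  t [-0.  -0.4  0. ] w [-0.    -0.    -0.052]
wp (np.float64(0.4587900040797337), np.float64(0.08614100495204179), 0.058, 86) 1
  t [-0.  -0.4 -0. ] w [ 0.     0.    -0.052]
```

Clear of the plate again at z = 0.061. Advancing to just short of contact.

Call:
{"name": "send_rows", "arguments": {"series": [{"tx": 0,"ty": -0.3,"tz": 0.2,"wx": 0,"wy": 0,"wz": -0.06,"jaw": 1},{"tx": 0,"ty": -0.4,"tz": 0,"wx": 0,"wy": 0,"wz": -0.06,"jaw": 1},{"tx": 0,"ty": -0.3,"tz": 0,"wx": 0,"wy": 0,"wz": -0.05,"jaw": 1}]}}

```text
t: 9.98
tool_pos: [0.4593, 0.0876, 0.0608]
tool_rot: [0.095, 3.133, -0.002]
contact_force: [0.8, 0.3, -0.0]
opening: -0.0001
```

Call:
{"name": "send_rows", "arguments": {"series": [{"tx": 0,"ty": -0.2,"tz": 0,"wx": 0,"wy": 0,"wz": -0.03,"jaw": 1}]}}

```text
t: 10.1
tool_pos: [0.4594, 0.0855, 0.0612]
tool_rot: [0.046, 3.133, -0.002]
contact_force: [0.7, -0.7, 0.9]
opening: -0.0003
```

```bash
python3 - <<'E'
from p import *
where();arc([180])
E
```

```text
theta 176.5 r 0.0774
t 10.1 p [0.4594 0.0855 0.0612] yaw y 88.3 z [ 0.008 -0.001 -1.   ] F [ 0.66 -0.72  0.88] op -0.00026280039581454964 q [ 0.03 -0.15  2.13 -0.    1.15 -1.52]
wp (np.float64(0.45859999999999995), np.float64(0.08070000000000001), 0.058, 90) 1
  t [ 0.1 -0.5  0.3] w [-0.001  0.008 -0.029]
```

Call:
{"name": "send_rows", "arguments": {"series": [{"tx": 0,"ty": -0.3,"tz": 0.2,"wx": 0,"wy": 0,"wz": -0.03,"jaw": 1},{"tx": 0,"ty": -0.2,"tz": 0,"wx": 0,"wy": 0,"wz": -0.03,"jaw": 1}]}}

```text
t: 10.35
tool_pos: [0.4597, 0.0804, 0.0599]
tool_rot: [-0.052, 3.132, -0.002]
contact_force: [0.2, -0.4, 0.3]
opening: 0.0001
```

```bash
python3 - <<'E'
from p import *
where();arc([182])
E
```

```text
theta -179.8 r 0.0769
t 10.35 p [0.4597 0.0804 0.0599] yaw y 91.9 z [ 0.009 -0.001 -1.   ] F [ 0.23 -0.38  0.26] op 0.00010533168591729844 q [ 0.01 -0.15  2.13 -0.    1.15 -1.59]
wp (np.float64(0.4586475154925105), np.float64(0.07797783925720492), 0.058, 92) 1
  t [ 0.1 -0.2  0.2] w [-0.001  0.009 -0.002]
```

Call:
{"name": "send_rows", "arguments": {"series": [{"tx": 0,"ty": 0.8,"tz": 0,"wx": 0,"wy": 0,"wz": 0,"jaw": 1},{"tx": 0.3,"ty": 1.0,"tz": 0,"wx": 0,"wy": 0,"wz": 0,"jaw": 1},{"tx": 0,"ty": 0,"tz": -3,"wx": 0,"wy": 0,"wz": 0,"jaw": 1},{"tx": 0,"ty": 0,"tz": -5,"wx": 0,"wy": 0,"wz": 0,"jaw": 1},{"tx": 0,"ty": 0,"tz": -6,"wx": 0,"wy": 0,"wz": 0,"jaw": 1}]}}

```text
t: 10.98
tool_pos: [0.4499, 0.1014, 0.1968]
tool_rot: [0.053, -3.137, 0.001]
contact_force: [1.1, -0.2, -0.1]
opening: -0.0001
```

Call:
{"name": "send_rows", "arguments": {"series": [{"tx": 0,"ty": 0,"tz": -5,"wx": 0,"wy": 0,"wz": 0,"jaw": 1},{"tx": 0,"ty": 0,"tz": 0,"wx": 0,"wy": 0,"wz": 0,"jaw": 1},{"tx": 0,"ty": 0,"tz": 0,"wx": 0,"wy": 0,"wz": 0,"jaw": 1}]}}

```text
t: 11.35
tool_pos: [0.4515, 0.1038, 0.2542]
tool_rot: [-0.056, 3.135, 0.0]
contact_force: [-0.6, -0.1, -0.6]
opening: 0.0003
```

```bash
python3 - <<'E'
from p import *
from h import *
import pickle
from scipy.optimize import least_squares
st()
c=ctrl.camera_info("wrist");cv2.imwrite("pics/w3.png",ctrl.get_image("wrist")[:,:,::-1])
cv2.imwrite("pics/side3.png",ctrl.get_image("side")[:,:,::-1]);cv2.imwrite("pics/scene3.png",ctrl.get_image("scene")[:,:,::-1])
yy,xx=np.mgrid[:420,:560]
im=cv2.imread("pics/w3.png").astype(int);mx=im.max(2);mn=im.min(2)
r=np.array([.5366,.0798])
Q=wonz(c,np.c_[xx.ravel(),yy.ravel()],.038)[:,:2]-r;R=np.hypot(*Q.T).reshape(420,560);T=np.degrees(np.arctan2(Q[:,1],Q[:,0])).reshape(420,560)%360
ring=(R>.087)&(R<.091)&(mx<160)
k,l,s,cc=cv2.connectedComponentsWithStats(ring.astype(np.uint8))
print("ticks",sorted([round(float(T[l==j].mean()),1) for j in range(1,k) if 1<s[j,4]<25]))
Q=wonz(c,np.c_[xx.ravel(),yy.ravel()],.055)[:,:2]-r;R=np.hypot(*Q.T).reshape(420,560);T=np.degrees(np.arctan2(Q[:,1],Q[:,0])).reshape(420,560)%360
m=(mx<60)&(R<.095)&(R>.064)&(T>170)&(T<240);print("handle",m.sum(),T[m].mean(),R[m].mean())
for n,L in (("side",dict(bottle=(219,267),magnet=(210,211),marble=(269,174))),("scene",dict(bottle=(225,240),magnet=(258,205),marble=(321,192)))):
    A=cv2.imread(f"pics/{n}0.png",0);B=cv2.imread(f"pics/{n}3.png",0)
    for nm,(x,y) in L.items():
        t=A[y-12:y+13,x-12:x+13];w=B[y-22:y+23,x-22:x+23];z=cv2.minMaxLoc(cv2.matchTemplate(w,t,cv2.TM_CCOEFF_NORMED));print(n,nm,"shift px",np.array(z[3])-10,round(z[1],2))
E
```

```text
t 11.35 p [0.4515 0.1038 0.2542] yaw y 92.1 z [ 0.006  0.    -1.   ] F [-0.63 -0.05 -0.56] op 0.0002830625297531397 q [ 0.07 -0.36  1.96 -0.    1.53 -1.54]
ticks [56.7, 71.7, 86.6, 101.4, 116.7, 131.5, 146.4, 161.5, 176.4, 191.5, 201.4, 206.3, 210.9, 221.5, 236.5, 251.6, 266.6, 281.8, 296.8, 312.0]
handle 526 205.4294488442473 0.07935757341764274
side bottle shift px [0 0] 0.99
side magnet shift px [0 0] 0.99
side marble shift px [0 0] 0.99
scene bottle shift px [0 0] 1.0
scene magnet shift px [0 0] 0.99
scene marble shift px [0 0] 0.98
```

View pics/w3.png

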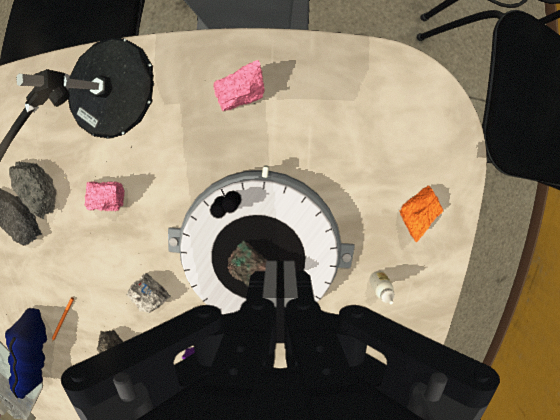

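The tick phase is back to 11.5° (mod 15°) as at the start, and the handle is at 205.4°, against 146.4° before. That puts the plate in click 4. One last check of the specimen, then I'll hand in.

```bash
python3 - <<'E'
import cv2
a=cv2.imread("pics/side3.png")[175:275,195:345]
cv2.imwrite("pics/fin.png",cv2.resize(a,(600,400),interpolation=cv2.INTER_CUBIC))
from station import ctrl
from h import *
c=ctrl.camera_info("side");print(proj(c,[[.5366,.0805,.038],[.5366,.0805,.058]]))
E
```

```text
[[272.29318447 215.24853102]
 [272.35046797 207.73246722]]
```

View pics/fin.png

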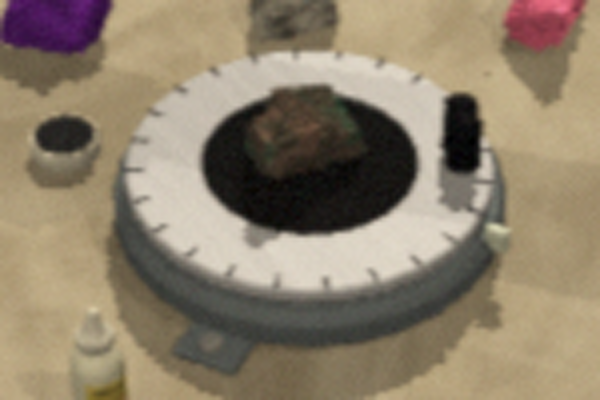

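The specimen's middle is at side (271,208). The plate axis at specimen mid-height projects to (272,208), so the specimen is centred. Handing in.

```bash
python3 -c "
from station import ctrl
print(ctrl.finish_job())"
```

```text
the job is handed in; nothing more can be done
None
```

I turned the plate four clicks counter-clockwise by pushing the back half of the handle with the closed fingertips. Then I backed off, raised the hand clear and handed the job in.

**Last checks, all in order:**
- **Plate:** the tick marks line up with the stops as they did at the start (11.5° against 11.7°, mod 15°). The handle moved from 146.4° to 205.4°, about 59° measured where 60° was wanted.
- **Specimen:** it stands within a pixel or two of the plate's axis in the side view.
- **Bystanders:** the bottle, magnet and marble lump show no shift (0 px) in either the side or the scene view.
- **Hand:** clear of everything, with the TCP about 0.25 m above the table.

**What went wrong on the way:**
- **First fourth push fell short:** the plate was left at 53°, on the half-way crest between clicks 3 and 4. The overhead tick check caught this, and a second short push took it into the stop.
- **Fingertip touched the plate:** on the way back down the hand ran on about 1 cm too far. A fingertip pressed on the plate's top face with about 19 N, and I lifted it at once. The checks afterwards showed no effect from it.

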